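Set the cheese brushing machine to wedges and start it

TASK

On the brushing machine's grey console, push the selector's tab round until it points at the plate with the wedge (the triangle), then press the round button fully down and let it come back up. Push gently with the fingers: do not lift the selector, which only sits loosely on its spindle, do not press the button before the selector is set, and leave the loose things around the console undisturbed.

Things in the scene. Friction and masses are not known exactly. Their poses are not given: they have to be found in the camera images.
- console: Fixed grey console, 200 (x) by 420 (y) by 60 mm high, flat top, at a different place and turned up to 0.35 rad either way each time. Origin at the centre of its underside; its x axis points away from the robot at zero yaw. In its own frame the selector is at (-30, -65) mm and the button at (-30, 150) mm.
- axis (a point): Point on the selector's upright axis, at the top of its hub, 85 mm above the table. The hub is black, 68 mm across, and its top is 24 mm above the console top; a 20 mm steel stud in its middle stands up to 91 mm above the table.
- tab (a point): Point in the middle of the selector's tab, 66 mm from the axis and 85 mm above the table. The tab is an upright black fin that runs straight out from the hub to 86 mm from the axis, 10 mm thick; it spans 65 to 101 mm above the table. Both its flat sides are free to push on. Nothing but the flat console top and the 3.5 mm high plates lies beside its path.
- pointer (a point): Imaginary point straight out along the tab, 112 mm from the axis, 65 mm above the table: it lies over the middle of a plate when the tab points at that plate.
- selector (a joint): Angle of the selector, rad, growing counter-clockwise seen from above; 0 with the tab along the console's own x axis (away from the robot). Stops at -2.3 and 2.3. It starts between -0.4 and 0.4. The plates lie at -1.75, -0.87, 0.87 and 1.75 rad. Steady friction 0.2 N m (3 N at the tab), no springs or clicks: it stays where it is left.
- lift (a joint): Height of the selector above its seat on the spindle, m; 0 when seated. Held down only by its own weight, about 0.5 kg.
- label_wedge: The wanted plate: white plate 44 mm square and 2 mm thick lying on the console top, with a 1.5 mm raised dark picture of a cheese wedge, a triangle 33 by 38 mm; one of four such plates round the selector, 112 mm from its axis, in an order that differs each time. Origin at the centre of the plate's underside.
- label_wheel: White plate 44 mm square and 2 mm thick lying on the console top, with a 1.5 mm raised dark picture of a cheese wheel, a disc 32 mm across; one of four such plates round the selector, 112 mm from its axis, in an order that differs each time. Origin at the centre of the plate's underside.
- label_block: White plate 44 mm square and 2 mm thick lying on the console top, with a 1.5 mm raised dark picture of a cheese block, a square of 30 mm; one of four such plates round the selector, 112 mm from its axis, in an order that differs each time. Origin at the centre of the plate's underside.
- label_loaf: White plate 44 mm square and 2 mm thick lying on the console top, with a 1.5 mm raised dark picture of a cheese loaf, a bar 13 by 38 mm; one of four such plates round the selector, 112 mm from its axis, in an order that differs each time. Origin at the centre of the plate's underside.
- start_top (a point): Centre of the top face of the black round push button, 34 mm across, in a steel collar 50 mm across on the console top; 82 mm above the table when up. It is pushed straight down; its collar's top is 72 mm above the table.
- start (a joint): Button travel, m: 0 up, 0.006 fully down. A spring returns it; fully down takes about 5 N.
- tin: Loose aluminium tin, 48 mm across, 32 mm high, on the console. Bystander; origin under its centre.
- brush: Loose hand brush, 120 by 50 mm, 105 mm high with its upright knob handle, in front of the console. Bystander; origin under its centre.
- mini: Loose small cheese, 66 mm across, 40 mm high, behind the console. Bystander; origin under its centre.
- slab: Loose slab of cheese, 110 by 65 by 60 mm, to the left. Bystander; origin under its centre.
- jar: Loose glass jar, 66 mm across, 100 mm high, to the right. Bystander; origin under its centre.
- trier: Loose cheese trier with a cross handle, 140 mm long, lying to the right. Bystander; origin on the table under its shaft.
- cup: Loose steel cup, 72 mm across, 80 mm high, to the left. Bystander; origin under its centre.

How it is judged:
On the way, in this order (a step that is already met when the one before it is completed fails the run):
1. the tab points at the wedge plate and is at rest (horizontal distance between pointer and label_wedge below 0.014 m and velocity of joint selector between -0.05 and 0.05 rad/s), for 0.2 s.
2. the button is pressed fully down (horizontal distance between pointer and label_wedge below 0.014 m and value of joint start above 0.005 m), for 0.05 s.
At the end, for the whole second after the job is handed in: The selector is seated and at rest with its tab pointing at the wedge plate (the point 112 mm out along the tab within 14 mm of the plate's centre, about 7 degrees), the button was pressed down after that and is up again, and every loose thing is within 20 mm of where it stood (all of step 1 and value of joint start below 0.0015 m and value of joint lift below 0.003 m and distance of each of tin, brush, mini, slab, jar, trier, cup from where it was at the start of the episode below 0.02 m); the robot touches nothing.
It fails at once if the button is pressed while the selector does not point at the wedge plate (horizontal distance between pointer and label_wedge above 0.014 m and value of joint start above 0.003 m).
It fails at once if the selector is lifted more than 6 mm off its seat (value of joint lift above 0.006 m).
It fails at once if the console, its selector or its button is pushed with more than 40 N by the fingers (contact force between the fingers and console above 40 N).
It fails at once if a loose bystander is moved more than 20 mm or knocked over (distance of any of tin, brush, mini, slab, jar, trier, cup from where it was at the start of the episode above 0.02 m or angle between any of tin, brush, mini, slab, jar, trier, cup's own z axis and vertical above 0.4 rad).
It also fails if it takes over 51 s, if anything falls off the work surface, if the arm or the gripper's body presses on something with over 40 N, if the wrist force passes 120 N, or if a joint passes its speed limit or range.

ROBOT

A 6-joint arm with a two-finger parallel gripper is mounted at the origin on the work surface. World frame = base frame: x ahead of the robot, y to its left, z up, the work surface at z = 0. Lengths are in m, angles in rad, forces in N, time in s.
With the tool pointing down it reaches from about 0.375 to 0.975 m from the base axis. Payload 3.8 kg.
Tool frame: the origin (TCP) lies at the very end of the fingers, on their centre line; the grasp point (between the pads) lies 19 mm behind it; z points along the fingers, y is the direction in which the jaws open and shut (so a half turn about z gives the same grasp; the last joint's range is limited). The gripper opens to 85 mm and grips with 20 to 120 N. Pads are 22 mm wide; open, the fingers measure 114 mm over their backs; the gripper's body (76 mm by 85 mm) begins 54 mm behind the grasp point. The pads swing forward as they close: fully open they stand 13 mm farther back than shut.
Start: joints at [-1.166, 0.264, 1.604, -0, 1.274, -0.037], TCP at [0.289, -0.61, 0.231] pointing down, gripper open.
Joint ranges: [-2.63, 2.63], [-0.94, 2.18], [0.31, 2.57], [-1.31, 4.45], [0, 2.66], [-2.55, 2.55]. Speed limits (rad/s): [2.57, 2.57, 3.14, 3.14, 3.14, 3.14].

INTERFACE

Orientations are given as a rotation vector (axis times angle).
In Python, from workcell import bot, read_camera, finish_job gives the robot as it stands. The module is installed in compiled form; this text tells all that it offers.
- The arm moves only by the tool servo_tool, never from a script. Its argument "targets" is text: rows parted by semicolons, each of 7 numbers parted by spaces: the turn, a rotation vector about the tool's x, y, z in rad, then the shift along the tool's x, y, z in mm, then the finger opening in mm, from 0 to 85.4. In form: wx wy wz x y z gripper; .... A call has 1 to 8 rows; each row shifts and turns the pose as measured when the row begins, along the tool's axes as they then stand; what a row does not reach is not made up. A row lasts 1/12 s, in which the tool goes at most 41.7 mm and 7.16 degrees, less where a joint would pass 70% of its speed; a pose out of reach is approached as far as the arm can. A call is refused whole if a number of a shift passes 41.7 or a number of a turn 0.125, either way. A call with a gripper value outside its range is refused whole. The fingers move at their own pace and stop on an object; "newtons" is the grip in N (left out, the last holds). Time passes only in rows, so rows that do not move let the fingers close. It gives the time, the measured TCP pose, the force and the opening at its end, in the units of the state.
- bot.read_state(): the state, without advancing time (a new reading comes with each control period).
- read_camera(name): name is "scene" or "top" or "wrist"; returns a dict with "image" (480x640x3 uint8, red, green, blue), "mtx" (3x3 intrinsics, pixels), "eye" and "orientation" of the camera in the world; the wrist camera has in their place "T_tool_cam" (4x4, takes a point from camera to tool coordinates, whose origin is the TCP and whose axes are the flange's). Camera axes: x right, y up, looking along -z (the intrinsics and any distortion apply to the point x, -y, -z); pixel columns grow to the right and rows downward; lengths in m; the calibration is good to about 2 mm. The wrist camera is an equidistant fisheye: a pixel r from the principal point sees the ray r / f radians off the axis. A picture is of the moment at which its call begins: read the wrist's pose just before it. There is no depth.
- finish_job(): hands the job in, once; it reports no verdict.
The state is a dict: "time": time; "q": joint angles; "joint_vel": joint speeds; "joint_torque": joint torques, N m; "tool_pos": TCP position; "tcp_rot": TCP orientation; "wrist_force": force on the tool from outside, world axes, zero at the start; "torque": the same for the moment, N m; "width": opening from 0.0 (shut) to 1.0 (fully open).
Only numpy, scipy, OpenCV 4.12 (cv2) and the standard library are available. Lean on these libraries where they do the work, as an engineer would, in place of code of your own. Each camera call takes 0.05 s, during which the arm holds its last target.

## Working session

There is one attempt and no reset: what is moved stays moved. The work goes in short steps, Python scripts to look and compute and a tool call to move; the robot and the scene stay as the last step left them, time stands still between calls to the robot, and variables do not carry over. Pictures are saved under pics/ and viewed, and the job is handed in when it is done.

Besides the shell and the picture viewer there is one more tool, called after "Emit:" as a command line: name --argument value ..., lists and objects as JSON in quotes. servo_tool: Moves the arm, as the interface text tells. Its arguments: {"type":"object","properties":{"targets":{"type":"string"},"newtons":{"type":"number"}},"required":["targets"]}

```bash
mkdir -p pics; python3 - <<'E'
from workcell import bot, read_camera
import cv2, pickle
s=bot.read_state(); print(s)
for n in ["scene","top"]:
    c=read_camera(n); cv2.imwrite(f"pics/{n}0.png",c["image"][:,:,::-1]); pickle.dump(c,open(f"{n}0.pkl","wb"))
    print(n,c["mtx"],c["eye"],c["orientation"],[k for k in c])
E
```

```text
{'time': 0.0, 'q': array([-1.16592448e+00,  2.64792640e-01,  1.60539998e+00,  3.66591273e-05,
        1.27367070e+00, -3.69201119e-02]), 'joint_vel': array([ 0.00082658,  0.00014721, -0.00054605, -0.00101302, -0.00124146,
        0.00032126]), 'joint_torque': array([-1.63413388e-03, -5.15115523e+01, -3.67310858e+01, -2.59299059e-04,
        1.28886499e-02,  3.35646604e-06]), 'tool_pos': array([ 0.28831059, -0.60951696,  0.22992138]), 'tcp_rot': array([-3.06307605e+00, -6.87828227e-01,  5.97960188e-04]), 'wrist_force': array([0.65475264, 0.21259127, 0.54472269]), 'torque': array([ 0.02307848, -0.02992805,  0.01632622]), 'width': 0.9980411254028575}
scene [[448.23629055   0.         321.19777313]
 [  0.         448.23629055 243.61002472]
 [  0.           0.           1.        ]] [1.14415385 0.09025945 0.78438174] [0.49894662 0.59819977 1.62622781] ['image', 'mtx', 'eye', 'orientation']
top [[502.92273501   0.         314.98076358]
 [  0.         502.92273501 237.60813291]
 [  0.           0.           1.        ]] [ 0.48513961 -0.00887947  1.1756199 ] [ 0.08255359 -0.03016922 -1.55976814] ['image', 'mtx', 'eye', 'orientation']
```

View pics/top0.png

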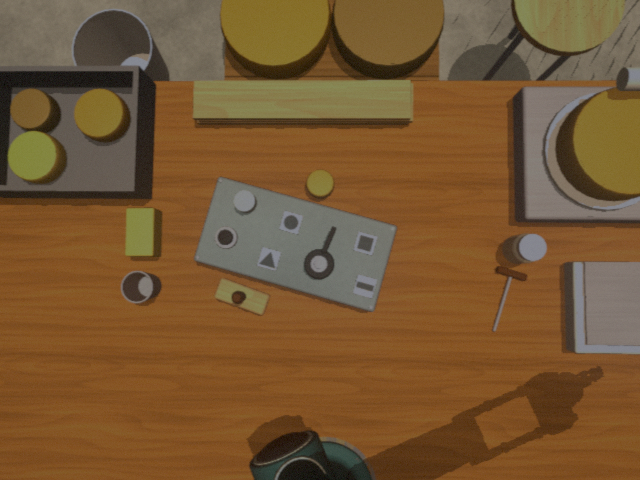

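View pics/scene0.png

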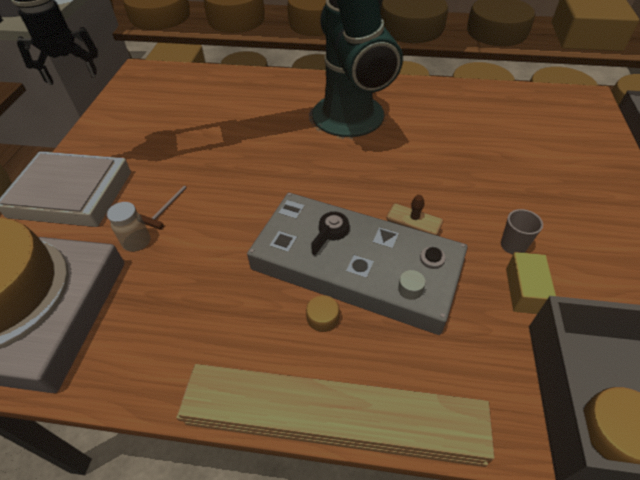

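The top view shows the console, turned so that its left end is farther away. The wedge plate is at (269,259), to the lower left of the selector, with the hub at (319,264) and the tab tip at about (333,230). The button is at (226,238) and the tin at (245,202). The brush, with its knob, stands in front at (241,296). Next I'll enlarge it.

```bash
python3 - <<'E'
import cv2
i=cv2.imread("pics/top0.png")[165:325,185:405]
i=cv2.resize(i,None,fx=3.6,fy=3.6,interpolation=cv2.INTER_CUBIC)
i=cv2.convertScaleAbs(i,alpha=1.5,beta=20)
cv2.imwrite("pics/top0c.png",i)
E
```

```text
(no output)
```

View pics/top0c.png

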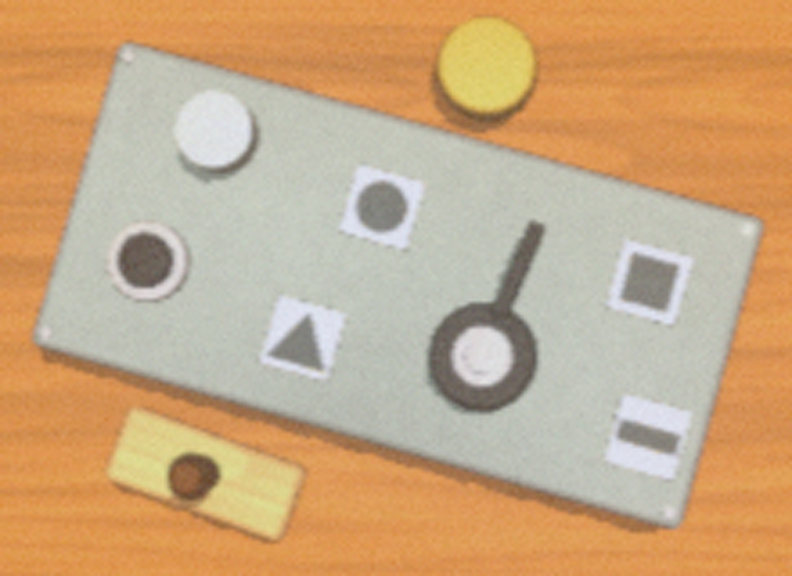

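```bash
cat > h.py <<'E'
import numpy as np, pickle
from scipy.spatial.transform import Rotation as R
def ray(c,u,v,z):
    K=c["mtx"]; d=np.array([(u-K[0,2])/K[0,0],-(v-K[1,2])/K[1,1],-1])
    d=R.from_rotvec(c["orientation"]).as_matrix()@d; e=np.array(c["eye"])
    return e+d*(z-e[2])/d[2]
E
python3 - <<'E'
from h import *
from scipy.optimize import least_squares
c=pickle.load(open("top0.pkl","rb"))
f=lambda p:(185+(p[0]+.5)/3.6-.5,165+(p[1]+.5)/3.6-.5)
A=np.array([-.030,-.065])
pl=lambda a:A+.112*np.array([np.cos(a),np.sin(a)])
pts=[((303,338),.062,pl(1.75)),((383,207),.062,pl(.87)),((650,282),.062,pl(-.87)),((650,438),.062,pl(-1.75)),((148,261),.072,[-.03,.15]),((484,356),.087,A),
((125,43),.06,[.1,.21]),((762,220),.06,[.1,-.21]),((678,525),.06,[-.1,-.21]),((36,343),.06,[-.1,.21])]
W=np.array([ray(c,*f(p),z)[:2] for p,z,_ in pts]); L=np.array([q for *_,q in pts])
M=lambda t:np.array([[np.cos(t),-np.sin(t)],[np.sin(t),np.cos(t)]])
r=least_squares(lambda x:(L@M(x[2]).T+x[:2]-W).ravel(),[.5,0,0],loss='soft_l1',f_scale=.003)
x=r.x;print(x);print((1000*(L@M(x[2]).T+x[:2]-W)).round(1))
t=lambda q:(M(x[2])@np.array(q)+x[:2]).round(4)
print("axis",t(A),"wedge",t(pl(1.75)),"button",t([-.03,.15]))
tip=ray(c,*f((538,224)),.101)[:2]; d=tip-t(A); print("tip",tip,np.linalg.norm(d),"sel",np.arctan2(d[1],d[0])-x[2])
for n,p,z in [("tin",(213,130),.092),("brush knob",(192,476),.09),("brush c",(205,475),.03)]: print(n,ray(c,*f(p),z))
E
```

```text
[ 0.55327454  0.07354565 -0.26641653]
[[-0.7 -0.6]
 [ 0.2 -0.3]
 [ 0.1 -0.4]
 [ 0.2  0.6]
 [ 0.1 -0. ]
 [-0.   0.3]
 [ 3.5  3.2]
 [ 1.2 -4.1]
 [-4.6 -2.5]
 [-0.8  5. ]]
axis [0.5072 0.0187] wedge [0.517  0.1303] button [0.5638 0.2262]
tip [ 0.58581254 -0.01324039] 0.08485352035103973 sel -0.11951028207218506
tin [0.64227356 0.18416365 0.092     ]
brush knob [0.43345504 0.19266511 0.09      ]
brush c [0.43133316 0.19555094 0.03      ]
```

Pose fit residuals are under 1 mm on the plates. The wedge is at +1.75 rad and the selector is at about -0.12, so I'll straddle the tab with the fingers loosely open and sweep it counter-clockwise. First I'll turn the wrist so that tool x lies along the tab.

```bash
cat >> h.py <<'E'
AX=np.array([.5072,.0187]); WED=np.array([.517,.1303]); BTN=np.array([.5638,.2262]); Y0=-.2664
def goto(x,y,z,yaw=None,s=None):
    from workcell import bot
    s=s or bot.read_state(); Rm=R.from_rotvec(s["tcp_rot"]).as_matrix(); p=s["tool_pos"]
    cy=np.arctan2(Rm[1,0],Rm[0,0])
    print("t",round(s["time"],2),"pos",(p*1000).round(1),"yaw",round(cy,4),"z-axis",Rm[:,2].round(4),"F",s["wrist_force"].round(1),"w",round(s["width"]*85.4,1),"q",s["q"].round(2))
    print("tool shift mm",(Rm.T@(np.array([x,y,z])-p)*1000).round(1))
    if yaw is not None:
        G=np.array([[np.cos(yaw),np.sin(yaw),0],[np.sin(yaw),-np.cos(yaw),0],[0,0,-1]])
        print("turn",R.from_matrix(Rm.T@G).as_rotvec().round(4))
        print("shift after turn",(G.T@(np.array([x,y,z])-p)*1000).round(1))
def ontab(a,rad=.067): return AX+rad*np.array([np.cos(a),np.sin(a)])
E
python3 -c "
from h import *
goto(*ontab(-.386),.17,-.386)"
```

```text
t 0.1 pos [ 288.4 -609.6  230.1] yaw 0.4418 z-axis [-8.0e-04  1.9e-03 -1.0e+00] F [-0.6 -1.1 -0.8] w 85.6 q [-1.17  0.26  1.61  0.    1.27 -0.04]
tool shift mm [ 511.8 -424.9   61. ]
turn [-2.000e-03  7.000e-04  8.278e-01]
shift after turn [  33.2 -664.4   60.1]
```

Emit:
servo_tool --targets "0 0 0.119 0 0 0 30;0 0 0.119 0 0 0 30;0 0 0.119 0 0 0 30;0 0 0.119 0 0 0 30;0 0 0.119 0 0 0 30;0 0 0.119 0 0 0 30;0 0 0.119 0 0 0 30" --newtons 20

```text
time: 0.68
tool_pos: [0.2871, -0.6067, 0.2243]
tcp_rot: [-3.061, 0.665, 0.011]
wrist_force: [-0.7, -0.8, -0.1]
width: 0.352
```

```bash
python3 -c "
from h import *
goto(*ontab(-.386),.17,-.386)"
```

```text
t 0.68 pos [ 287.1 -606.7  224.3] yaw -0.4276 z-axis [-0.0046  0.0108 -0.9999] F [-0.7 -0.8 -0.1] w 30.1 q [-1.17  0.27  1.61  0.    1.27  0.83]
tool shift mm [   8.4 -662.7   59.5]
turn [-0.0081  0.0085 -0.0416]
shift after turn [  35.5 -662.2   54.3]
```

Emit:
servo_tool --targets "0 0 0 0 -40 0 30;0 0 0 0 -40 0 30;0 0 0 0 -40 0 30;0 0 0 0 -40 0 30;0 0 0 0 -40 0 30;0 0 0 0 -40 0 30;0 0 0 0 -40 0 30;0 0 0 0 -40 0 30"

```text
time: 1.35
tool_pos: [0.4203, -0.3113, 0.2197]
tcp_rot: [-3.051, 0.695, 0.021]
wrist_force: [0.6, -0.5, -1.0]
width: 0.354
```

```bash
python3 -c "
from h import *
goto(*ontab(-.386),.17,-.386)"
```

```text
t 1.35 pos [ 420.3 -311.3  219.7] yaw -0.4477 z-axis [-0.0106  0.0148 -0.9998] F [ 0.6 -0.5 -1. ] w 30.3 q [-0.69 -0.    1.93  0.01  1.24  1.33]
tool shift mm [   3.1 -338.7   52.6]
turn [-0.0093  0.0157 -0.0618]
shift after turn [  23.2 -338.4   49.7]
```

Emit:
servo_tool --targets "0 0 -0.03 0 -40 0 30;0 0 -0.03 0 -40 0 30;0 0 0 3 -40 0 30;0 0 0 3 -40 0 30;0 0 0 3 -40 0 30;0 0 0 3 -40 0 30;0 0 0 3 -40 0 30;0 0 0 3 -40 0 30"

```text
time: 2.02
tool_pos: [0.5604, -0.0088, 0.2199]
tcp_rot: [-3.071, 0.6, 0.026]
wrist_force: [0.7, -0.4, -0.3]
width: 0.35
```

```bash
python3 - <<'E'
from h import *
goto(*ontab(-.386),.15,-.386)
from workcell import read_camera
import cv2
c=read_camera("wrist");cv2.imwrite("pics/w1.png",c["image"][:,:,::-1]); print(c["mtx"],c["T_tool_cam"])
E
```

```text
t 2.02 pos [560.4  -8.8 219.9] yaw -0.3856 z-axis [-0.0137  0.0157 -0.9998] F [ 0.7 -0.4 -0.3] w 29.9 q [-0.07  0.07  1.86  0.02  1.24  1.88]
tool shift mm [ 8.6 -4.8 69.8]
turn [-0.0094  0.0186  0.0003]
shift after turn [ 7.3 -5.5 69.9]
[[371.64829954   0.         323.99277078]
 [  0.         371.64829954 240.66599611]
 [  0.           0.           1.        ]] [[-4.87633070e-04  9.63774661e-01  2.66717388e-01  6.77020106e-02]
 [ 9.99999872e-01  4.33582324e-04  2.61540316e-04  8.20870302e-04]
 [ 1.36421984e-04  2.66717482e-01 -9.63774749e-01 -1.43510158e-01]
 [ 0.00000000e+00  0.00000000e+00  0.00000000e+00  1.00000000e+00]]
```

View pics/w1.png

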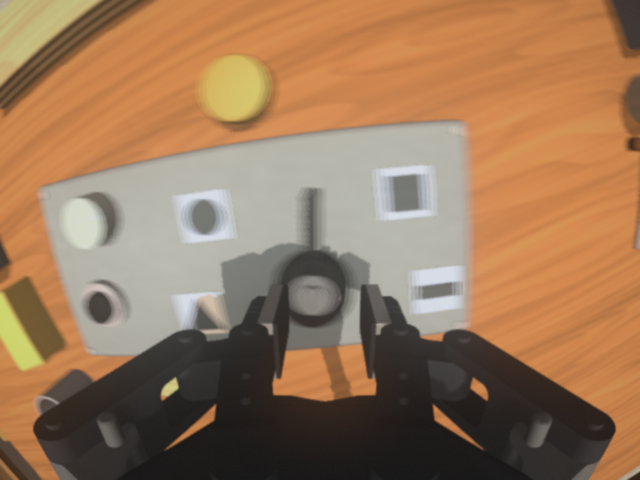

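The wrist view is a little blurred because the arm was still settling. It shows the tab at (313,215) running straight out from the hub between the fingers, about 5 mm to the left as computed. I'll centre on it, then lower.

Emit:
servo_tool --targets "-0.009 0.018 0 7 -5 0 30;0 0 0 0 0 30 30;0 0 0 0 0 30 30;0 0 0 0 0 25 30;0 0 0 0 0 0 30;0 0 0 0 0 0 30"

```text
time: 2.57
tool_pos: [0.5744, 0.0072, 0.1327]
tcp_rot: [-3.081, 0.577, -0.006]
wrist_force: [-0.5, 0.6, 1.5]
width: 0.351
```

```bash
python3 - <<'E'
from h import *
goto(*ontab(-.386),.074,-.386)
from workcell import read_camera
import cv2
c=read_camera("wrist");cv2.imwrite("pics/w2.png",c["image"][:,:,::-1])
E
```

```text
t 2.57 pos [574.4   7.2 132.7] yaw -0.3706 z-axis [ 0.0051  0.0065 -1.    ] F [-0.5  0.6  1.5] w 29.9 q [-0.03  0.15  1.93  0.01  1.06  1.9 ]
tool shift mm [ 0.  15.1 58.6]
turn [-0.0079 -0.0024  0.0154]
shift after turn [ 0.4 14.7 58.7]
```

View pics/w2.png

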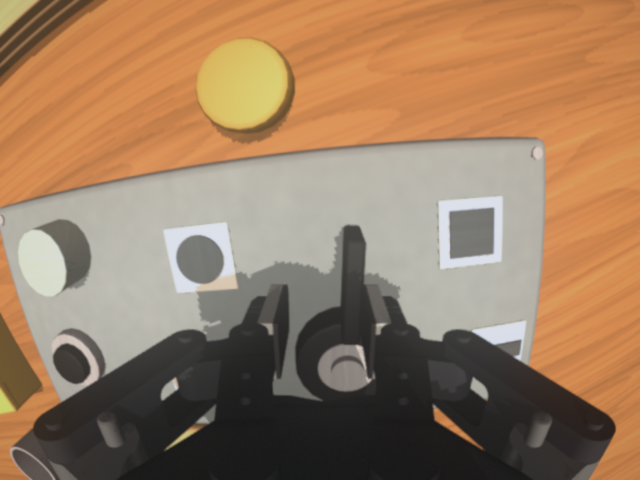

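The picture shows that the tab, at (352,280), is too close to the right finger because the last move coasted. A shift of +15 mm in tool y will centre it, and I'll settle before measuring again.

Emit:
servo_tool --targets "-0.008 -0.002 0.015 0 15 0 30;0 0 0 0 0 0 30;0 0 0 0 0 0 30"

```text
time: 2.87
tool_pos: [0.5698, -0.0089, 0.1361]
tcp_rot: [3.082, -0.605, 0.005]
wrist_force: [-0.6, -0.2, -0.3]
width: 0.348
```

```bash
python3 - <<'E'
from h import *
goto(*ontab(-.386),.074,-.386)
from workcell import read_camera
import cv2
c=read_camera("wrist");cv2.imwrite("pics/w3.png",c["image"][:,:,::-1])
E
```

```text
t 2.87 pos [569.8  -8.9 136.1] yaw -0.3877 z-axis [ 0.0031 -0.0014 -1.    ] F [-0.6 -0.2 -0.3] w 29.7 q [-0.06  0.14  1.93 -0.    1.06  1.9 ]
tool shift mm [-1.6 -2.  62.1]
turn [ 0.0001 -0.0034 -0.0017]
shift after turn [-1.4 -2.  62.1]
```

View pics/w3.png

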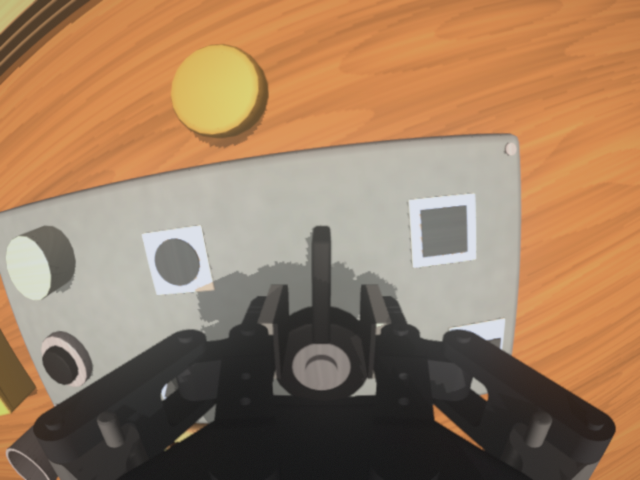

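The tab, at (321,285), is now centred between the fingers at about 280 and 365. I'll lower straight down in small steps.

Emit:
servo_tool --targets "0 0 0 -1 -1 14 30;0 0 0 0 0 14 30;0 0 0 0 0 14 30;0 0 0 0 0 12 30;0 0 0 0 0 2 30;0 0 0 0 0 0 30;0 0 0 0 0 0 30"

```text
time: 3.5
tool_pos: [0.5765, -0.0096, 0.0872]
tcp_rot: [-3.08, 0.609, -0.031]
wrist_force: [-0.0, -0.1, -0.1]
width: 0.352
```

```bash
python3 - <<'E'
from h import *
goto(*ontab(-.386),.074,-.386)
E
```

```text
t 3.5 pos [576.5  -9.6  87.2] yaw -0.3907 z-axis [ 0.0198 -0.0022 -0.9998] F [-0.  -0.1 -0.1] w 30.1 q [-0.06  0.2   1.97 -0.    0.96  1.9 ]
tool shift mm [-8.1 -0.  13.1]
turn [-0.0055 -0.0192 -0.0046]
shift after turn [-7.8 -0.1 13.2]
```

Emit:
servo_tool --targets "-0.005 -0.019 -0.004 -4 0 6 30;0 0 0 -3 0 5 30;0 0 0 0 0 3 30;0 0 0 0 0 0 30;0 0 0 0 0 0 30"

```text
time: 3.92
tool_pos: [0.5714, -0.0066, 0.0744]
tcp_rot: [-3.082, 0.602, -0.003]
wrist_force: [0.7, 0.7, -0.4]
width: 0.353
```

```bash
python3 - <<'E'
from h import *
goto(*ontab(-.386),.074,-.386)
from workcell import read_camera
import cv2
c=read_camera("wrist");cv2.imwrite("pics/w4.png",c["image"][:,:,::-1])
E
```

```text
t 3.92 pos [571.4  -6.6  74.4] yaw -0.3861 z-axis [ 2.3e-03  5.0e-04 -1.0e+00] F [ 0.7  0.7 -0.4] w 30.2 q [-0.06  0.22  1.97  0.    0.95  1.9 ]
tool shift mm [-2.   0.7  0.4]
turn [-0.0014 -0.002  -0.0001]
shift after turn [-2.   0.7  0.4]
```

View pics/w4.png

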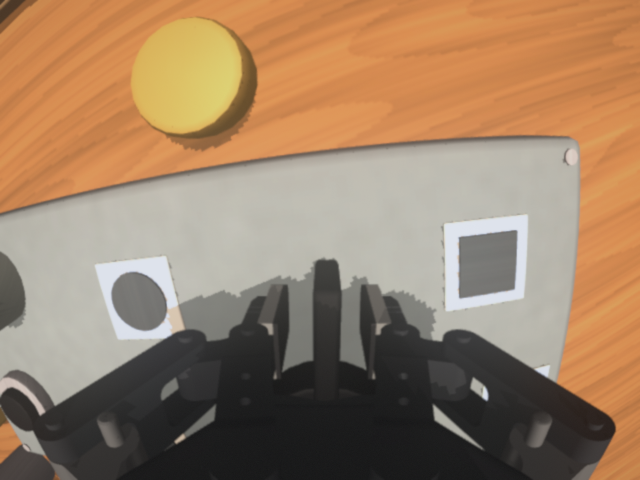

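The tab lies between the pads at a TCP height of 74 mm. Now I'll sweep it counter-clockwise, checking as I go.

Emit:
servo_tool --targets "0 0 -0.08 -2 -6 0 30;0 0 -0.08 0 -6 0 30;0 0 -0.08 0 -6 0 30;0 0 -0.08 0 -6 0 30;0 0 -0.08 0 -6 0 30"

```text
time: 4.38
tool_pos: [0.5742, 0.0204, 0.0744]
tcp_rot: [3.137, 0.047, -0.003]
wrist_force: [-0.9, -4.1, 0.3]
width: 0.347
```

```bash
cat > g.py <<'E'
from h import *
import sys
from workcell import bot
s=bot.read_state(); d=s["tool_pos"][:2]-AX; print("tool polar: r",np.hypot(*d).round(4),"ang",np.arctan2(d[1],d[0]).round(4))
a=float(sys.argv[1]); goto(*ontab(a),.074,a,s)
E
python3 g.py 0
```

```text
tool polar: r 0.0671 ang 0.0255
t 4.38 pos [574.2  20.4  74.4] yaw 0.0299 z-axis [-0.0019 -0.0046 -1.    ] F [-0.9 -4.1  0.3] w 29.6 q [-0.01  0.22  1.96 -0.01  0.96  1.54]
tool shift mm [-0.1  1.7  0.4]
turn [0.0046 0.002  0.0299]
shift after turn [-0.   1.7  0.4]
```

Emit:
servo_tool --targets "0 0 -0.08 0 -6 0 30;0 0 -0.08 0 -6 0 30;0 0 -0.08 0 -6 0 30;0 0 -0.08 0 -6 0 30;0 0 -0.08 0 -6 0 30;0 0 -0.08 0 -6 0 30;0 0 -0.08 0 -6 0 30;0 0 -0.08 0 -6 0 30"

```text
time: 5.05
tool_pos: [0.5594, 0.0597, 0.0745]
tcp_rot: [2.934, 1.079, -0.011]
wrist_force: [1.9, -2.9, -1.2]
width: 0.354
```

```bash
python3 g.py 0.7
```

```text
tool polar: r 0.0663 ang 0.666
t 5.05 pos [559.4  59.7  74.5] yaw 0.7045 z-axis [-0.0012 -0.0166 -0.9999] F [ 1.9 -2.9 -1.2] w 30.2 q [ 0.07  0.2   1.99 -0.02  0.95  0.95]
tool shift mm [ 0.7 -2.3  0.5]
turn [0.0118 0.0117 0.0046]
shift after turn [ 0.7 -2.3  0.5]
```

Emit:
servo_tool --targets "0.01 0.01 -0.07 0 -7 0 30;0 0 -0.08 0 -6 0 30;0 0 -0.08 0 -6 0 30;0 0 -0.08 0 -6 0 30;0 0 -0.08 0 -6 0 30;0 0 -0.08 0 -6 0 30;0 0 -0.08 0 -6 0 30;0 0 0 0 0 0 30"

```text
time: 5.72
tool_pos: [0.5288, 0.0814, 0.0754]
tcp_rot: [2.502, 1.876, 0.006]
wrist_force: [-0.6, 0.9, -0.2]
width: 0.347
```

```bash
python3 g.py 1.45;  python3 - <<'E'
from workcell import read_camera
import cv2,pickle
c=read_camera("top");i=c["image"][:,:,::-1]; cv2.imwrite("pics/top1.png",i)
cv2.imwrite("pics/top1c.png",cv2.convertScaleAbs(cv2.resize(i[165:325,185:405],None,fx=3.6,fy=3.6,interpolation=cv2.INTER_CUBIC),alpha=1.5,beta=20))
c=read_camera("wrist");cv2.imwrite("pics/w5.png",c["image"][:,:,::-1])
E
```

```text
tool polar: r 0.0663 ang 1.2392
t 5.72 pos [528.8  81.4  75.4] yaw 1.287 z-axis [ 0.0114 -0.0093 -0.9999] F [-0.6  0.9 -0.2] w 29.6 q [ 0.11  0.15  2.06 -0.01  0.93  0.4 ]
tool shift mm [ -0.1 -14.1   1.2]
turn [ 0.0131  0.0068 -0.163 ]
shift after turn [  2.2 -13.9   1.4]
```

View pics/top1c.png

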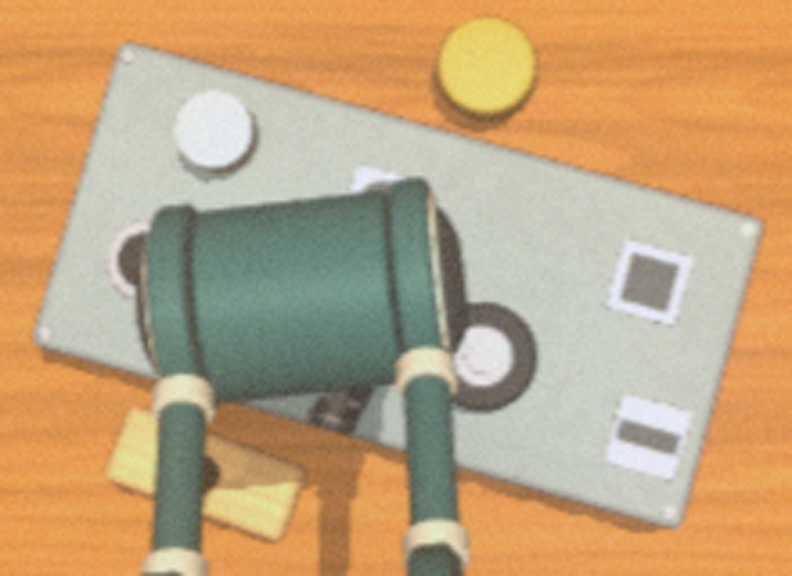

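View pics/w5.png

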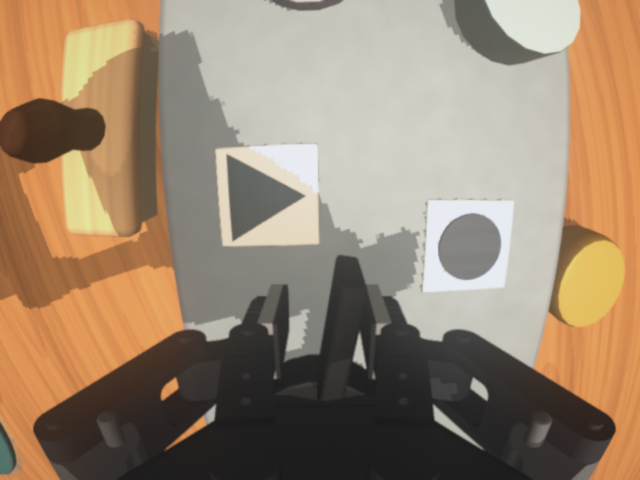

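The top view of the tab is blocked by the arm. The wrist view shows the tab, with its tip at about (347,262), leaning on the right pad. The wedge plate's centre is at about (268,196), still some way counter-clockwise. I'll measure with the fisheye model.

```bash
cat >> h.py <<'E'
def wray(s,c,u,v,z):
    K=c["mtx"]; f=K[0,0]; a=u-K[0,2]; b=v-K[1,2]; r=np.hypot(a,b); th=r/f
    d=np.array([np.sin(th)*a/r,-np.sin(th)*b/r,-np.cos(th)]); T=np.array(c["T_tool_cam"])
    Rm=R.from_rotvec(s["tcp_rot"]).as_matrix(); d=Rm@T[:3,:3]@d; e=s["tool_pos"]+Rm@T[:3,3]
    return e+d*(z-e[2])/d[2]
def meas(s,c,tip,pl):
    t=wray(s,c,*tip,.101)[:2]; p=wray(s,c,*pl,.062)[:2]; d=t-AX; e=p-AX
    print("tip",t.round(4),"r",np.hypot(*d).round(4),"tab ang",np.arctan2(d[1],d[0]).round(4),"plate",p.round(4),"r",np.hypot(*e).round(4),"ang",np.arctan2(e[1],e[0]).round(4), "goal ang 1.484")
E
cat > look.py <<'E'
from h import *; import sys,cv2
from workcell import bot,read_camera
s=bot.read_state(); c=read_camera("wrist"); i=c["image"][:,:,::-1]; n=sys.argv[1]
pickle.dump((s,c),open(n+".pkl","wb")); cv2.imwrite(f"pics/{n}.png",i)
cv2.imwrite(f"pics/{n}c.png",cv2.resize(i[120:400,180:460],None,fx=2.1,fy=2.1,interpolation=cv2.INTER_CUBIC))
E
python3 look.py w6
```

```text
(no output)
```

View pics/w6c.png

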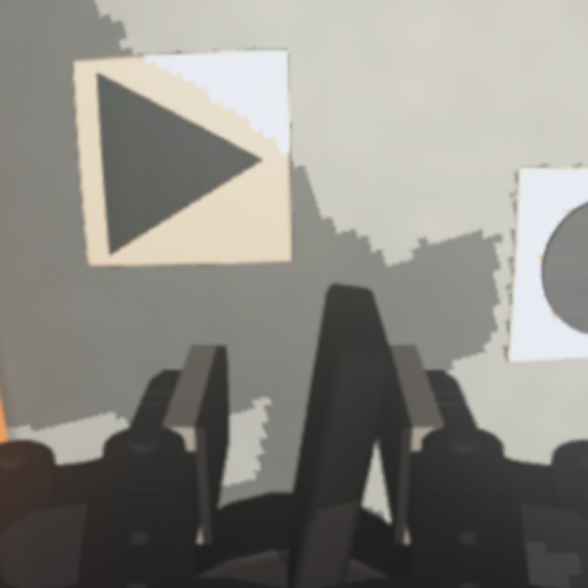

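```bash
python3 - <<'E'
from h import *
s,c=pickle.load(open("w6.pkl","rb"))
f=lambda x,y:(180+(x+.5)/2.1-.5,120+(y+.5)/2.1-.5)
meas(s,c,f(362,350),f(186,158))
print(wray(s,c,*f(351,287),.065)-[*AX,0])
for k in [(73,60),(288,50),(291,261),(90,266)]: print(wray(s,c,*f(*k),.062))
E
python3 g.py 1.484
```

```text
tip [0.5435 0.0955] r 0.0849 tab ang 1.1288 plate [0.5192 0.1296] r 0.1115 ang 1.4627 goal ang 1.484
[0.03679185 0.07567601 0.065     ]
[0.50307753 0.1560981  0.062     ]
[0.54539058 0.14442159 0.062     ]
[0.53343549 0.10251195 0.062     ]
[0.49184034 0.11381889 0.062     ]
tool polar: r 0.0664 ang 1.2303
t 5.87 pos [529.4  81.3  75.5] yaw 1.2825 z-axis [ 0.0113 -0.0091 -0.9999] F [-0.4  0.3  0.2] w 30.0 q [ 0.11  0.15  2.05 -0.01  0.93  0.41]
tool shift mm [ -0.7 -16.9   1.3]
turn [ 0.0129  0.0068 -0.2015]
shift after turn [  2.7 -16.7   1.5]
```

Emit:
servo_tool --targets "0.01 0.007 -0.06 0.5 -6 1 30;0 0 -0.06 0 -6 0 30;0 0 -0.05 0 -6 0 30;0 0 0 0 0 0 30;0 0 0 0 0 0 30"

```text
time: 6.28
tool_pos: [0.517, 0.0851, 0.0765]
tcp_rot: [2.346, 2.078, 0.014]
wrist_force: [0.4, -0.1, 0.2]
width: 0.349
```

```bash
python3 g.py 1.484; python3 look.py w7
```

```text
tool polar: r 0.0671 ang 1.4246
t 6.28 pos [517.   85.1  76.5] yaw 1.4499 z-axis [ 1.180e-02  2.000e-04 -9.999e-01] F [ 0.4 -0.1  0.2] w 29.8 q [ 0.12  0.12  2.08 -0.    0.93  0.24]
tool shift mm [-0.2 -4.   2.4]
turn [ 0.0117 -0.0014 -0.0341]
shift after turn [-0.  -4.   2.5]
```

View pics/w7c.png

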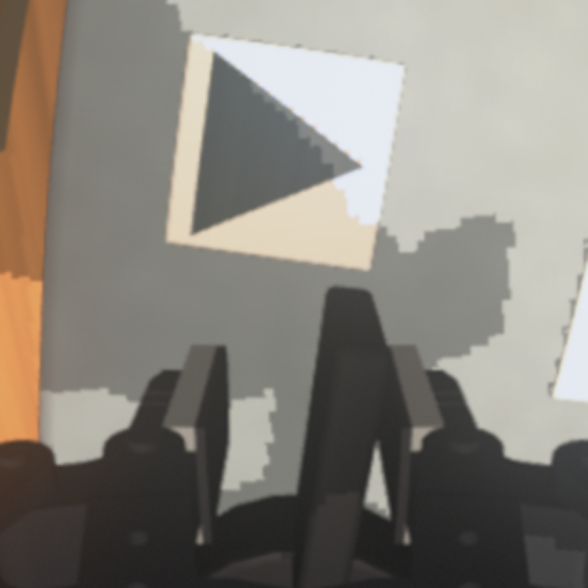

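The tab tip is now just right of the plate, with the plate centre at crop (286,152). It has about 0.17 rad still to go.

```bash
python3 - <<'E'
from h import *
s,c=pickle.load(open("w7.pkl","rb"))
f=lambda x,y:(180+(x+.5)/2.1-.5,120+(y+.5)/2.1-.5)
P=np.mean([wray(s,c,*f(*k),.062) for k in [(190,34),(405,66),(370,269),(166,242)]],0); print(P,np.arctan2(*(P[:2]-AX)[::-1]))
meas(s,c,f(362,350),f(286,152))
d=wray(s,c,*f(351,287),.065)[:2]-AX; print(np.arctan2(d[1],d[0]))
E
```

```text
[0.51843405 0.12920208 0.062     ] 1.469480708999927
tip [0.5286 0.1008] r 0.0849 tab ang 1.3159 plate [0.5192 0.1295] r 0.1115 ang 1.4628 goal ang 1.484
1.3071716186103954
```

Emit:
servo_tool --targets "0.011 0 -0.06 0 -6 1 30;0 0 -0.06 0 -5 1 30;0 0 0 0 0 0 30;0 0 0 0 0 0 30"

```text
time: 6.67
tool_pos: [0.5101, 0.0858, 0.0763]
tcp_rot: [2.223, 2.214, 0.008]
wrist_force: [0.3, 0.9, 0.2]
width: 0.348
```

```bash
python3 g.py 1.484; python3 look.py w8
```

```text
tool polar: r 0.0671 ang 1.5278
t 6.67 pos [510.1  85.8  76.3] yaw 1.5667 z-axis [ 0.0067  0.001  -1.    ] F [0.3 0.9 0.2] w 29.7 q [0.12 0.12 2.09 0.   0.93 0.12]
tool shift mm [-0.3  2.9  2.4]
turn [ 0.0066 -0.0013  0.0827]
shift after turn [-0.1  2.9  2.3]
```

View pics/w8c.png

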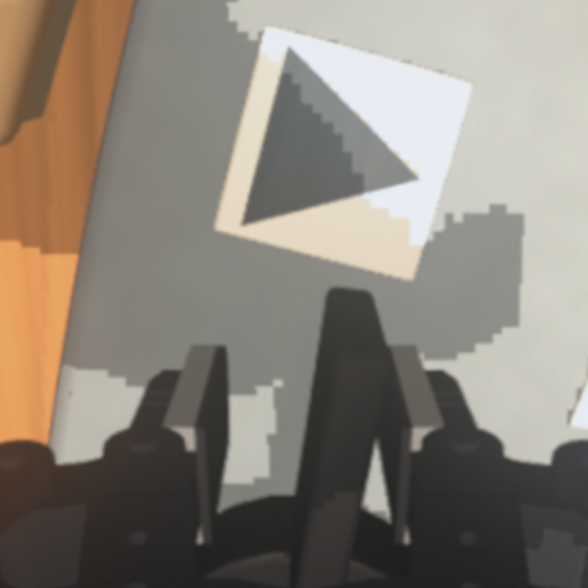

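Emit:
servo_tool --targets "0.006 0 0 0 -5 1 30;0 0 0 0 0 0 30;0 0 0 0 0 0 30"

```text
time: 6.97
tool_pos: [0.5059, 0.0861, 0.0756]
tcp_rot: [-2.23, -2.212, -0.003]
wrist_force: [-0.1, -0.0, -0.0]
width: 0.353
```

```bash
python3 g.py 1.484; python3 look.py w9
```

```text
tool polar: r 0.0674 ang 1.5905
t 6.97 pos [505.9  86.1  75.6] yaw 1.5628 z-axis [ 0.0015  0.0016 -1.    ] F [-0.1 -0.  -0. ] w 30.2 q [0.12 0.11 2.09 0.   0.93 0.13]
tool shift mm [-0.6  7.1  1.6]
turn [ 0.0014 -0.0017  0.0788]
shift after turn [-0.   7.2  1.6]
```

View pics/w9c.png

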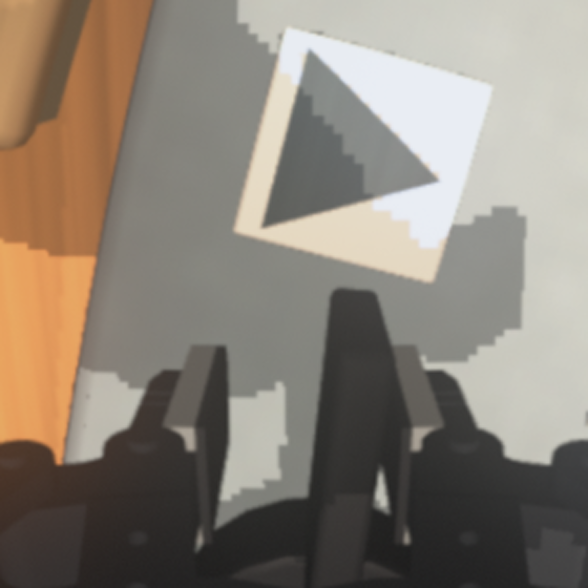

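```bash
python3 - <<'E'
from h import *
s,c=pickle.load(open("w9.pkl","rb"))
f=lambda x,y:(180+(x+.5)/2.1-.5,120+(y+.5)/2.1-.5)
P=np.mean([wray(s,c,*f(*k),.062) for k in [(287,26),(492,86),(434,282),(233,231)]],0); print(P,np.arctan2(*(P[:2]-AX)[::-1]))
meas(s,c,f(366,350),f(363,155))
d=wray(s,c,*f(355,288),.065)[:2]-AX; print(np.arctan2(d[1],d[0]))
E
```

```text
[0.51846707 0.12932939 0.062     ] 1.469301072592609
tip [0.5164 0.1034] r 0.0852 tab ang 1.4631 plate [0.5185 0.1299] r 0.1117 ang 1.4697 goal ang 1.484
1.456117753232022
```

The tab is within about 0.02 rad (2–3 mm) of the plate. I'll back off to clear the pad, rise, and verify from the top.

Emit:
servo_tool --targets "0 0 0.04 0 7 0 30;0 0 0 0 0 0 30;0 0 0 0 0 0 30"

```text
time: 7.27
tool_pos: [0.5111, 0.0859, 0.0745]
tcp_rot: [-2.274, -2.164, 0.001]
wrist_force: [-0.2, -0.2, 0.2]
width: 0.349
```

```bash
python3 g.py 1.47; python3 look.py w10
```

```text
tool polar: r 0.0673 ang 1.5134
t 7.27 pos [511.1  85.9  74.5] yaw 1.5215 z-axis [-0.0024  0.0012 -1.    ] F [-0.2 -0.2  0.2] w 29.8 q [0.12 0.12 2.08 0.   0.94 0.17]
tool shift mm [-0.4  2.9  0.5]
turn [-0.0025 -0.001   0.0515]
shift after turn [-0.3  2.9  0.5]
```

View pics/w10c.png

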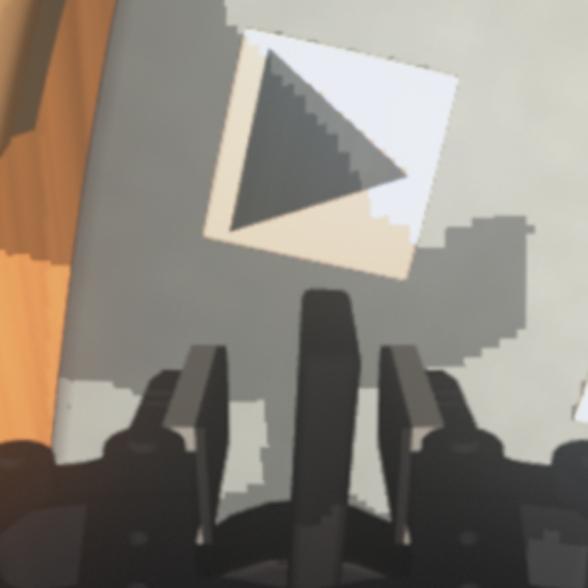

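The tab is now free of both pads, with gaps visible on either side. I'll raise straight up.

Emit:
servo_tool --targets "0 0 0.03 0 2 0 30;0 0 0 0 0 -12 30;0 0 0 0 0 -15 30;0 0 0 0 0 -20 30;0 0 0 0 0 -25 30;0 0 0 0 0 -30 30;0 0 0 0 0 -30 30;0 0 0 0 0 0 30"

```text
time: 7.98
tool_pos: [0.5074, 0.0852, 0.2122]
tcp_rot: [-2.292, -2.134, 0.017]
wrist_force: [1.2, 0.4, 1.0]
width: 0.35
```

```bash
python3 -c "
from h import *
goto(*BTN,.16,1.2)"; python3 look.py w11
```

```text
t 7.98 pos [507.4  85.2 212.2] yaw 1.4995 z-axis [-1.430e-02 -1.000e-04 -9.999e-01] F [1.2 0.4 1. ] w 29.9 q [ 0.12 -0.02  1.95  0.    1.22  0.19]
tool shift mm [144.7  46.9  51.4]
turn [-0.014   0.0033  0.2995]
shift after turn [151.8   1.4  52.2]
```

View pics/w11.png

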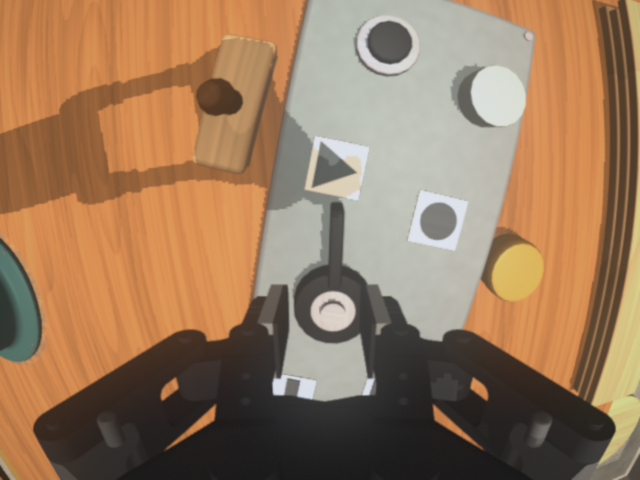

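The tab at (337,235) points straight at the wedge plate at (336,168). The button is at (389,43). I'll shut the fingers and go over to the button.

Emit:
servo_tool --targets "-0.014 0 0 24 8 0 0;0 0 0 24 8 0 0;0 0 0 24 8 0 0;0 0 0 24 8 0 0;0 0 0 24 8 0 0;0 0 0 20 6 0 0;0 0 0 0 0 0 0;0 0 0 0 0 0 0" --newtons 20

```text
time: 8.7
tool_pos: [0.5583, 0.225, 0.2064]
tcp_rot: [-2.293, -2.143, 0.016]
wrist_force: [-0.5, 0.0, -0.8]
width: -0.0
```

```bash
python3 -c "
from h import *
goto(*BTN,.1,1.5)"; python3 look.py w12;  python3 - <<'E'
from workcell import read_camera
import cv2
c=read_camera("top");i=c["image"][:,:,::-1]
cv2.imwrite("pics/top2c.png",cv2.convertScaleAbs(cv2.resize(i[165:325,185:405],None,fx=3.6,fy=3.6,interpolation=cv2.INTER_CUBIC),alpha=1.5,beta=20))
E
```

```text
t 8.7 pos [558.3 225.  206.4] yaw 1.5036 z-axis [-0.0097 -0.0048 -0.9999] F [-0.5  0.  -0.8] w -0.0 q [ 0.34  0.15  1.79 -0.    1.22  0.41]
tool shift mm [  2.2   6.4 106.3]
turn [-0.0093  0.0055  0.0036]
shift after turn [  1.6   5.4 106.4]
```

View pics/w12.png

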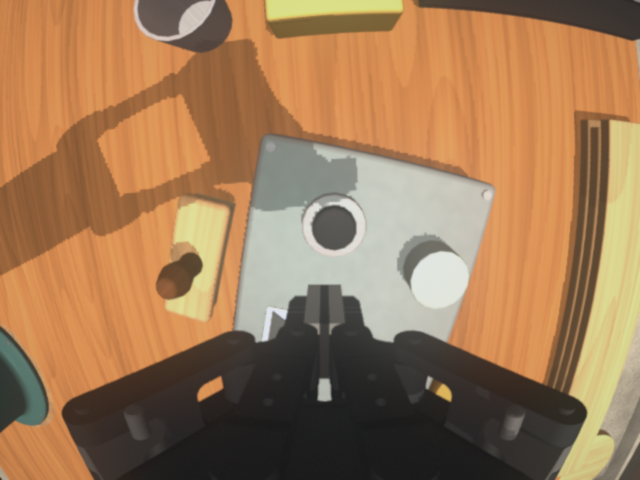

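View pics/top2c.png

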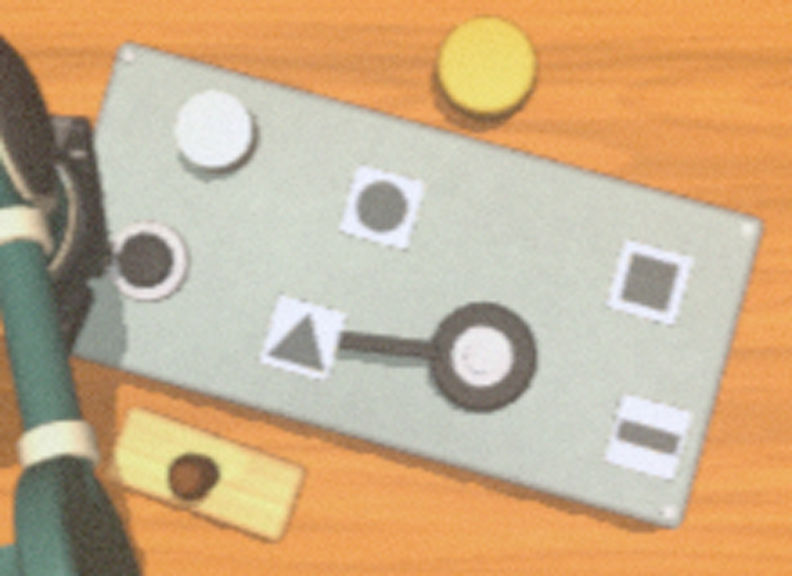

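The top view shows the tab, from (483,356) to (343,341), aimed at the wedge plate centre at (303,338). The tin and brush have not moved. The wrist view shows the button at (334,227), which I'll use to check its position.

```bash
python3 - <<'E'
from h import *
s,c=pickle.load(open("w12.pkl","rb"))
print(wray(s,c,334,227,.082),BTN)
E
```

```text
[0.56463171 0.22695012 0.082     ] [0.5638 0.2262]
```

Emit:
servo_tool --targets "-0.009 0.005 0 2 6 20 0;0 0 0 0 0 25 0;0 0 0 0 0 25 0;0 0 0 0 0 20 0;0 0 0 0 0 0 0;0 0 0 0 0 0 0"

```text
time: 9.3
tool_pos: [0.5633, 0.2193, 0.1157]
tcp_rot: [2.299, 2.138, 0.001]
wrist_force: [0.5, -0.0, 0.2]
width: -0.0
```

```bash
python3 -c "
from h import *
goto(*BTN,.085,1.5)"; python3 look.py w13
```

```text
t 9.3 pos [563.3 219.3 115.7] yaw 1.4982 z-axis [ 0.0023 -0.0013 -1.    ] F [ 0.5 -0.   0.2] w -0.0 q [ 0.33  0.23  1.87 -0.    1.04  0.4 ]
tool shift mm [ 7.  -0.1 30.7]
turn [ 0.0024  0.0011 -0.0018]
shift after turn [ 6.9  0.  30.7]
```

View pics/w13.png

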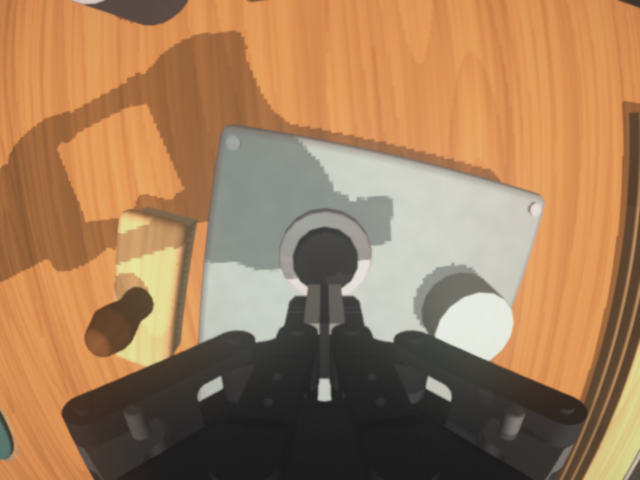

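The fingertips sit just short of the button at (325,258), and the tin and brush are clear. I'll shift 7 mm along tool x and lower to just above the button.

Emit:
servo_tool --targets "0 0 0 7 0 10 0;0 0 0 0 0 10 0;0 0 0 0 0 5 0;0 0 0 0 0 0 0;0 0 0 0 0 0 0"

```text
time: 9.77
tool_pos: [0.5668, 0.2271, 0.0937]
tcp_rot: [2.297, 2.134, 0.012]
wrist_force: [-1.4, -0.0, -0.2]
width: -0.001
```

```bash
python3 -c "
from h import *
goto(*BTN,.0755,1.5)"
```

```text
t 9.77 pos [566.8 227.1  93.7] yaw 1.4973 z-axis [ 0.0095  0.0011 -1.    ] F [-1.4 -0.  -0.2] w -0.1 q [ 0.34  0.26  1.88 -0.    0.99  0.42]
tool shift mm [-1.1 -3.1 18.2]
turn [ 0.0094 -0.0018 -0.0027]
shift after turn [-1.1 -2.9 18.2]
```

Emit:
servo_tool --targets "0.009 0 0 -1 -3 5 0;0 0 0 0 0 5 0;0 0 0 0 0 3 0;0 0 0 0 0 2 0;0 0 0 0 0 1 0"

```text
time: 10.18
tool_pos: [0.5649, 0.227, 0.0784]
tcp_rot: [-2.301, -2.139, -0.006]
wrist_force: [-0.4, -0.6, 3.2]
width: -0.001
```

```bash
python3 -c "
from h import *
goto(*BTN,.0755,1.5)"
```

```text
t 10.18 pos [564.9 227.   78.4] yaw 1.4979 z-axis [ 0.0027  0.0029 -1.    ] F [-0.4 -0.6  3.2] w -0.1 q [0.34 0.27 1.89 0.   0.97 0.41]
tool shift mm [-0.9 -1.   2.9]
turn [ 0.0025 -0.0031 -0.0021]
shift after turn [-0.9 -1.   2.9]
```

Emit:
servo_tool --targets "0 0 0 0 0 2 0;0 0 0 0 0 2 0;0 0 0 0 0 2 0"

```text
time: 10.43
tool_pos: [0.5651, 0.2271, 0.0758]
tcp_rot: [-2.301, -2.139, -0.005]
wrist_force: [-7.9, -3.0, 18.3]
width: -0.002
```

The button has bottomed: 18 N at 75.8 mm. I'll hold briefly, then release and rise.

Emit:
servo_tool --targets "0 0 0 0 0 1 0;0 0 0 0 0 1 0"

```text
time: 10.6
tool_pos: [0.5651, 0.2271, 0.0761]
tcp_rot: [-2.3, -2.139, -0.005]
wrist_force: [-2.5, -0.6, 4.4]
width: -0.002
```

Emit:
servo_tool --targets "0 0 0 0 0 -5 0;0 0 0 0 0 -10 0;0 0 0 0 0 -20 0;0 0 0 0 0 -30 0;0 0 0 0 0 -30 0;0 0 0 0 0 -30 0;0 0 0 0 0 0 0;0 0 0 0 0 0 0"

```text
time: 11.27
tool_pos: [0.5638, 0.2263, 0.2073]
tcp_rot: [-2.3, -2.138, -0.002]
wrist_force: [-0.2, -0.2, -1.2]
width: -0.003
```

```bash
python3 -c "
from h import *
goto(*BTN,.2,1.5)"; python3 look.py w14;  python3 - <<'E'
from workcell import read_camera
import cv2
c=read_camera("top");i=c["image"][:,:,::-1]; cv2.imwrite("pics/top3.png",i)
E
```

```text
t 11.27 pos [563.8 226.3 207.3] yaw 1.4979 z-axis [ 2.0e-04  1.8e-03 -1.0e+00] F [-0.2 -0.2 -1.2] w -0.3 q [0.34 0.15 1.78 0.   1.21 0.41]
tool shift mm [-0.1  0.   7.3]
turn [ 0.0001 -0.0019 -0.0021]
shift after turn [-0.1  0.   7.3]
```

View pics/w14.png

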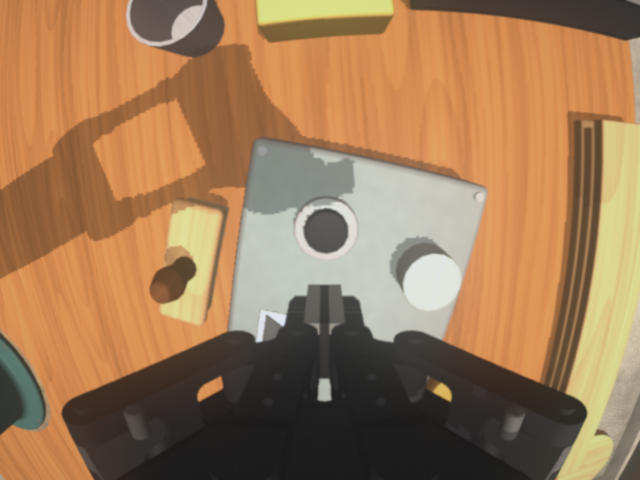

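View pics/top3.png

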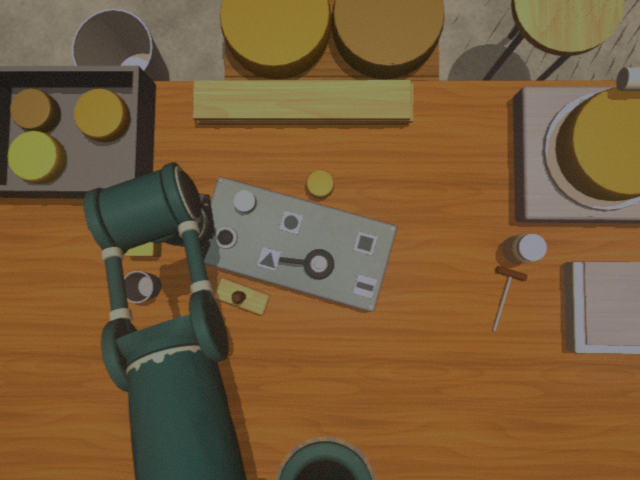

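The top view shows the tab at the wedge plate (269,259) and everything else in place. The wrist view shows the button looking as it did before the press, with nothing touching it. I'm handing in.

```bash
python3 -c "
from workcell import finish_job
print(finish_job())"
```

```text
the job is handed in; nothing more can be done
None
```

The selector's tab now points at the wedge plate. The button was pressed fully down after that and released, and the job was handed in at about 11.4 s of the 51 s allowed.

- **Selector:** I straddled the tab with loosely open fingers and swept it counter-clockwise, with about 4 N at most in my readings. The wrist-camera check put the tab at 1.46 rad in the world. The plate came out at 1.47 from the wrist camera and 1.484 from the top camera, so those two disagree by about 0.015 rad. Either way the error is about 1–3 mm at the plate, against the 14 mm allowed. A later top view, before the press, also showed the tab on the plate.
- **Button:** It bottomed at a fingertip height of about 76 mm with 18 N on the wrist, and I held it there for about 0.17 s. I judged that it came back up only from the final picture, because the joint value cannot be read.
- **Bystanders and lift:** In the last top view the tin, brush, small cheese, jar and trier look unmoved. The arm partly hid the cup and slab there, but both stand where expected in the wrist view. I did not measure the selector's lift directly. The fingers never gripped the tab, and they rose with visible gaps on both sides.

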